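Mix the varnish on the press-to-run mixer

TASK

Take the square varnish bottle (its tall cap is the place to grip), stand it in the square nest of the bottle mixer and push it fully down against the spring for about a second to shake it up. Then ease it up to half of the nest's travel and finish while still holding it pressed there, upright, for slow stirring. Press only with the bottle, not with the gripper on the nest, and leave the vial and the cream pot where they stand.

Things in the scene. Friction and masses are not known exactly. Their poses are not given: they have to be found in the camera images.
- bottle: Loose square clear-glass bottle with a tall round black cap, standing upright on the bench, about 85 g. Glass 38 x 38 mm in plan, 44 to 50 mm high; the cap, 23 mm in diameter, goes on up to 90 mm. Origin: centre of its underside; z up through the cap, x and y square to the glass faces (four-fold alike, so it may stand in the nest in any of four yaws).
- bottle_center (a point): Middle of the same bottle, 45 mm above its underside, on its axis. The cap's free part reaches from here to 45 mm above here; a good grip is 25 mm above this point.
- bottle_foot (a point): Centre of the bottle's underside.
- mixer: Grey bottle mixer fixed to the bench, housing 116 x 104 mm and 40 mm high, with a square nest on a sprung plunger on top and a narrow upright travel scale beside the nest on its +y side, up to 86 mm high. Origin: centre of its underside; the nest lies on its z axis; x and y are square to the nest's walls.
- nest_floor (a point): Centre of the nest's floor, 72 mm above the bench with the spring up; it goes down with the nest. The nest is an open square tray, 46 x 46 mm inside (4 mm free on every side of the bottle), with walls 6 mm thick that rise 7 mm above this floor; axes as the mixer's.
- nest (a joint): How far the sprung nest is pressed down, m: 0 = up, 0.016 = bottomed on a hard stop; half travel = 0.008. The spring pushes up with about 3.4 N at the top and 8.2 N at the bottom (the nest's own weight taken off, not the bottle's); it stays up under the bottle's weight and comes back up when let go. A pointer on the nest runs along the scale, whose long marks are at top, half and full travel.
- lamp_shade (a point): Middle of the big domed shade of the bench lamp, a fixed obstacle that hangs over the bench to the left of the work: 260 mm in diameter, from 110 mm below to 110 mm above this point, with its arm going on above. Draw the arm back before it swings past it, and keep right of it.
- vial_center (a point): Middle of a small loose round amber vial with a black cap, 30 mm in diameter, 46 mm high; a bystander.
- pot_center (a point): Middle of a loose round white lidded cream pot, 46 mm in diameter, 47 mm high; a bystander.

How it is judged (in metres and radians):
On the way, in this order (a step that is already met when the one before it is completed fails the run):
1. the bottle, seated upright in the nest and held by the fingers, is pushed fully down (within 2 mm of the stop) (horizontal distance between bottle_foot and nest_floor below 0.007 m and z of bottle_foot in the frame of nest_floor below 0.003 m and angle between bottle's own z axis and vertical below 0.12 rad and contact force between the fingers and bottle above 1 N and value of joint nest above 0.014 m), for 0.5 s.
2. it is eased up to half travel, still held (horizontal distance between bottle_foot and nest_floor below 0.007 m and z of bottle_foot in the frame of nest_floor below 0.003 m and angle between bottle's own z axis and vertical below 0.12 rad and contact force between the fingers and bottle above 1 N and value of joint nest between 0.005 and 0.011 m), for 0.3 s.
At the end, for the whole second after the job is handed in: The program ends holding: the bottle stands in the nest (foot within 7 mm of the nest's centre and 3 mm of its floor, tilt under 0.12 rad), the fingers touch it with more than 1 N, and the nest is pressed 5 to 11 mm (half travel 8 mm, give or take 3 mm), the bottle still (all of step 2 and linear speed of bottle below 0.02 m/s); the arm keeps its last pose, push and grip.
It fails at once if the vial or the cream pot is shifted by more than 25 mm (distance of any of vial_center, pot_center from where it was at the start of the episode above 0.025 m).
It fails at once if the robot presses the mixer or its nest directly (contact force between any of the arm, the fingers and mixer above 3 N).
It fails at once if the bottle is knocked over (angle between bottle's own z axis and vertical above 0.6 rad).
It also fails if it takes over 38 s, if anything falls off the work surface, if the arm or the gripper's body presses on something with over 40 N, if the wrist force passes 120 N, or if a joint passes its speed limit or range.

ROBOT

A 7-joint arm with a two-finger parallel gripper is mounted at the origin on a cart in front of the work surface, level with it; the furniture and walls round the work are solid. World frame = base frame: x ahead of the robot, y to its left, z up, the work surface at z = 0. Lengths are in m, angles in degrees, forces in N, time in s.
With the tool pointing down it reaches from about 0.425 to 1.025 m from the base axis. Payload 9.4 kg.
Tool frame: the origin (TCP) lies midway between the tips of the shut fingers; the grasp point (between the pads) lies 19 mm behind it (arm.hold_point_z is the distance from the TCP to the grasp point, in m); z points along the fingers, x is the direction in which the jaws open and shut, and the axes are right-handed (so a half turn about z gives the same grasp; the last joint's range is limited). The gripper opens to 85 mm and grips with 20 to 120 N. Pads are 22 mm wide; open, the fingers measure 114 mm over their backs; the gripper's body (76 mm by 85 mm) begins 54 mm behind the grasp point. The pads swing forward as they close: fully open they stand 13 mm farther back than shut.
Start: joints at [68.256, 34.337, -0.143, 91.639, 0.103, 54.024, -4.572], TCP at [0.216, -0.692, 0.203] pointing down, gripper open.
Joint ranges: [-147.43, 147.43], [-19.82, 112.94], [-74.19, 73.91], [6.32, 146.72], [-59.91, 239.91], [6.04, 106.73], [-150.56, 150.56]. Speed limits (degrees/s): [127.2, 127.2, 172.46, 172.46, 180, 180, 180].

INTERFACE

Orientations are given as [roll, pitch, yaw] about the fixed x, y, z axes, in that order (R = Rz(yaw) Ry(pitch) Rx(roll)).
In Python, from workcell import arm gives the robot as it stands. The module is installed in compiled form; this text tells all that it offers.
- The arm moves only by the tool arm_command, never from a script. Its argument "targets" is a list of rows, each a list of 7 numbers: the shift along the tool's x, y, z in mm, then the turn, a rotation vector about the tool's x, y, z in rad, then the closure, from 0 (fully open) to 1 (shut). In form: [[tx, ty, tz, ax, ay, az, grip], ...]. A call has 1 to 12 rows; each row is the pose to reach, as a shift and turn from the pose commanded when the call began, along the tool's axes at that moment; what a row does not reach only later rows make up. A row lasts 1/10 s, in which the tool goes at most 50 mm and 8.59 degrees, less where a joint would pass 70% of its speed; a pose out of reach is approached as far as the arm can. A call with a gripper value outside its range is refused whole. The fingers move at their own pace and stop on an object; "grip_force" is the grip in N (left out, the last holds). Time passes only in rows, so rows that repeat a pose let the fingers close. It gives the time, the measured TCP pose, the force and the opening at its end, in the units of the state.
- arm.read_state(): the state, without advancing time (a new reading comes with each control period).
- arm.get_image(name): name is "scene" or "top"; returns a dict with "frame" (400x640x3 uint8, blue, green, red), "mtx" (3x3 intrinsics, pixels), "k1" (the pictures are not rectified: a ray, as slopes to the right and down, at radius r is drawn at 1 + k1 r^2 times it, then the intrinsics apply), "extrinsics" (4x4, takes a point from camera to world coordinates). Camera axes: x right, y down, z forward; pixel columns grow to the right and rows downward; lengths in m; the calibration is good to about 2 mm. A picture is of the moment at which its call begins. There is no depth.
- arm.job_done(): hands the job in, once; it reports no verdict.
The state is a dict: "clock": time; "joint_positions": joint angles; "qvel": joint speeds; "tau": joint torques, N m; "ee_pos": TCP position; "ee_rot": TCP orientation; "wrist_force": force on the tool from outside, world axes, zero at the start; "wrist_torque": the same for the moment, N m; "grip_width": finger opening in m.
Only numpy, scipy, OpenCV 4.12 (cv2) and the standard library are available. Lean on these libraries where they do the work, as an engineer would, in place of code of your own. Each camera call takes 0.05 s, during which the arm holds its last target. There are 200 camera calls.

## Working session

There is one attempt and no reset: what is moved stays moved. The work goes in short steps, Python scripts to look and compute and a tool call to move; the robot and the scene stay as the last step left them, time stands still between calls to the robot, and variables do not carry over. Pictures are saved under pics/ and viewed, about 8 in all and at most 12, crops included, and the job is handed in when it is done.

Besides the shell and the picture viewer there is one more tool, called after ">>>" as name([rows], argument=value, ...), one row to a line, values as JSON. arm_command: Moves the arm, as the interface text tells. Its arguments: {"type":"object","properties":{"targets":{"type":"array"},"grip_force":{"type":"number"}},"required":["targets"]}

```bash
mkdir -p pics; cat > h.py <<'E'
import numpy as np, cv2
from workcell import arm
def shot(n,f=None):
    d=arm.get_image(n)
    if f: cv2.imwrite('pics/'+f,d['frame'])
    return d
def ray(d,u,v):
    K=np.array(d['mtx']);E=np.array(d['extrinsics'])
    p=cv2.undistortPoints(np.array([[[u,v]]],float),K,np.array([d['k1'],0,0,0,0.]))[0,0] 
    r=E[:3,:3]@np.array([p[0],p[1],1]); return E[:3,3],r/np.linalg.norm(r)
def onz(d,u,v,z):
    o,r=ray(d,u,v); return o+r*(z-o[2])/r[2]
def tri(d1,p1,d2,p2):
    o1,r1=ray(d1,*p1);o2,r2=ray(d2,*p2)
    s=np.linalg.lstsq(np.c_[r1,-r2],o2-o1,rcond=None)[0]
    a=o1+s[0]*r1;b=o2+s[1]*r2
    return (a+b)/2,np.linalg.norm(a-b)
def proj(d,P):
    E=np.linalg.inv(np.array(d['extrinsics']));p=E[:3,:3]@np.array(P)+E[:3,3]
    x=p[:2]/p[2];x=x*(1+d['k1']*(x@x));K=np.array(d['mtx']);return (K@[*x,1])[:2]
E
python3 - <<'E'
from h import *
import pickle
D={n:shot(n,n+'0.png') for n in('scene','top')}
pickle.dump(D,open('D0.pkl','wb'))
for n in D: print(n,D[n]['mtx'],D[n]['k1'],np.round(D[n]['extrinsics'],3))
print(arm.read_state(),arm.hold_point_z)
E
```

```text
scene [[479.52753404   0.         319.08104165]
 [  0.         479.52753404 200.75684091]
 [  0.           0.           1.        ]] -0.02858867928370325 [[ 0.443 -0.627  0.641 -0.121]
 [-0.896 -0.299  0.327 -0.091]
 [-0.013 -0.72  -0.694  0.898]
 [ 0.     0.     0.     1.   ]]
top [[437.59391827   0.         323.01141043]
 [  0.         437.59391827 200.48968111]
 [  0.           0.           1.        ]] -0.09985407388890881 [[ 0.004 -0.992  0.125  0.401]
 [-1.    -0.005 -0.003  0.257]
 [ 0.003 -0.125 -0.992  1.036]
 [ 0.     0.     0.     1.   ]]
{'clock': 0.1, 'joint_positions': array([68.25406739, 34.37934621, -0.14357104, 91.6754363 ,  0.10298899,
       54.02072494, -4.57422968]), 'qvel': array([ 0.00414311, -0.1513325 , -0.02093878, -0.17541086,  0.05624302,
        0.00216537, -0.08019247]), 'tau': array([ 4.83430020e-03, -7.77993965e+01,  1.56958133e+00, -2.58624315e+01,
        1.25401051e-02,  5.49636272e-03,  2.69734750e-05]), 'ee_pos': array([ 0.21605336, -0.69160946,  0.20271693]), 'ee_rot': array([ 1.79991803e+02,  7.49669947e-02, -7.26491973e+01]), 'wrist_force': array([-0.14984107,  0.60543378, -0.57997429]), 'wrist_torque': array([-0.03863499, -0.04771455,  0.04087727]), 'grip_width': 0.08567277048948121} 0.0187
```

View pics/scene0.png

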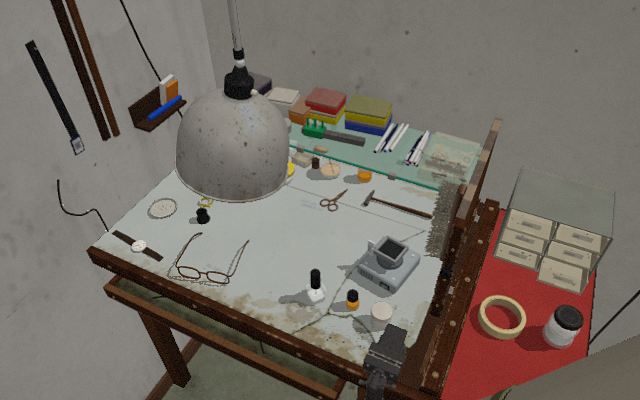

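View pics/top0.png

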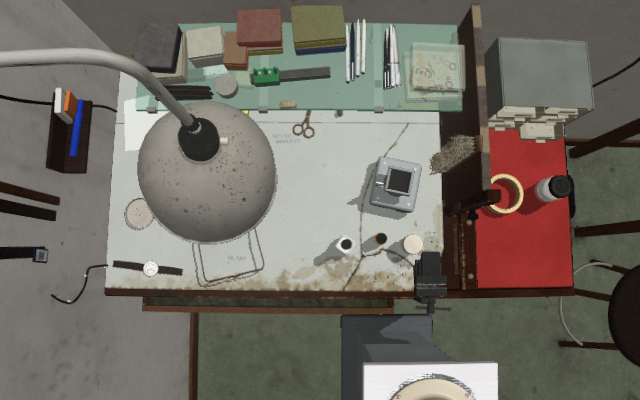

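Both views show the bottle (scene about 315,285; top 345,244), the mixer (scene 388,262; top 397,182), and the vial and pot to the right of the bottle. The arm is out of view to the right. I'll enlarge the work area next.

```bash
python3 - <<'E'
from h import *
import pickle
D=pickle.load(open('D0.pkl','rb'))
a=cv2.resize(D['scene']['frame'][225:325,295:425],None,fx=6,fy=6,interpolation=cv2.INTER_CUBIC)
b=cv2.resize(D['top']['frame'][145:265,320:440],None,fx=5,fy=5,interpolation=cv2.INTER_CUBIC)
cv2.imwrite('pics/a.png',a);cv2.imwrite('pics/b.png',b)
for n,p in(('scene',(315,272)),('top',(345,244))):
  print(onz(D[n],*p,.09))
E
```

```text
[0.42840984 0.20142016 0.09      ]
[0.42617592 0.20663089 0.09      ]
```

View pics/a.png

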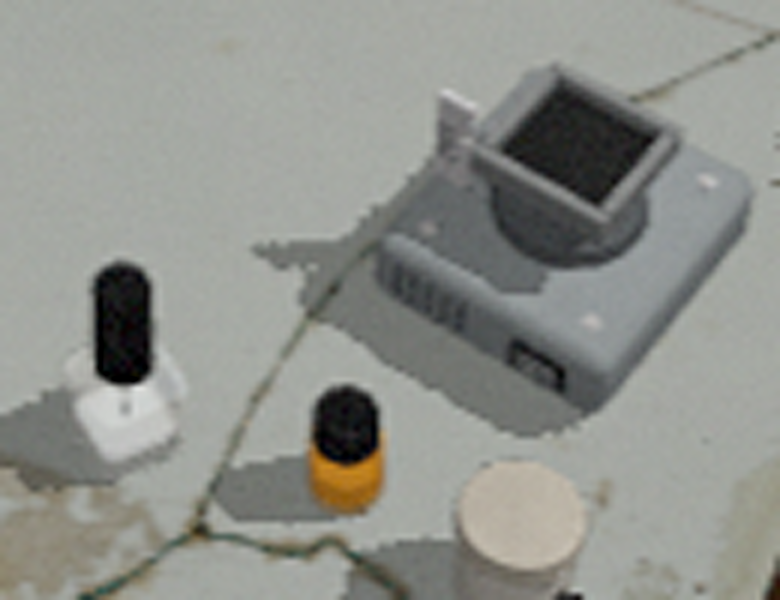

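View pics/b.png

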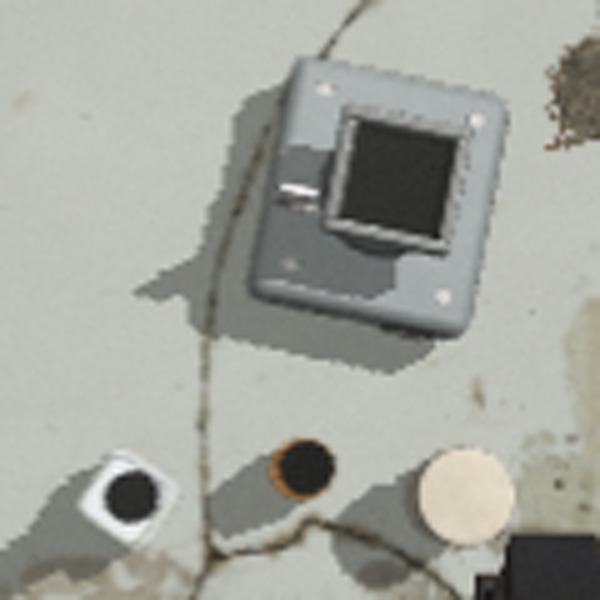

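The crops show the bottle's glass turned about 45°, with its cap top at top-crop (132,496). The nest rim's outer corners are clear in both views. Next I'll triangulate them.

```bash
python3 - <<'E'
from h import *
import pickle
np.set_printoptions(precision=4,suppress=True)
D=pickle.load(open('D0.pkl','rb'));S,T=D['scene'],D['top']
s=lambda p:(p[0]/6+295-.4,p[1]/6+225-.4); t=lambda p:(p[0]/5+320-.4,p[1]/5+145-.4)
C=[]
for a,b in zip([(555,65),(682,135),(605,222),(470,148)],[(343,105),(470,122),(450,250),(325,230)]):
  P,e=tri(S,s(a),T,t(b));C.append(P);print('rim',P,e,onz(S,*s(a),.079)[:2],onz(T,*t(b),.079)[:2])
C=np.array(C);print('mean',C.mean(0),[np.linalg.norm(C[i]-C[i-1]) for i in range(4)])
g=cv2.cvtColor(T['frame'],cv2.COLOR_BGR2GRAY)
def blob(m,x0,y0,x1,y1):
  k=np.zeros_like(m);k[y0:y1,x0:x1]=m[y0:y1,x0:x1]
  c,_=cv2.findContours(k,cv2.RETR_EXTERNAL,cv2.CHAIN_APPROX_NONE);return max(c,key=cv2.contourArea)
# nest floor dark
for n,d,box,th in(('T',T,(385,163,415,197),60),('S',S,(374,235,408,264),60)):
  gg=cv2.cvtColor(d['frame'],cv2.COLOR_BGR2GRAY)
  c=blob((gg<th).astype(np.uint8)*255,*box)
  W=np.array([onz(d,*p[0].astype(float),.076)[:2] for p in c],np.float32)
  print('dark',n,cv2.minAreaRect(W*1000))
# mixer yaw from housing screws / rim
e1=(C[0]-C[3]+C[1]-C[2])[:2];e2=(C[3]-C[2]+C[0]-C[1])[:2]
print('yaw x,y',np.degrees(np.arctan2(e1[1],e1[0])),np.degrees(np.arctan2(e2[1],e2[0]))-90)
sc=[(322,88),(476,120),(442,297),(290,265)]
W=np.array([onz(T,*t(p),.04)[:2] for p in sc]);print('screws',W,W.mean(0))
for v in(W[0]-W[3],W[1]-W[2],W[3]-W[2],W[0]-W[1]):print(np.degrees(np.arctan2(v[1],v[0])))
# cap
P,e=tri(S,s((123,284)),T,t((132,496)));print('cap',P,e)
c=blob((g<70).astype(np.uint8)*255,336,236,356,256);print(cv2.minEnclosingCircle(c),onz(T,*cv2.minEnclosingCircle(c)[0],.09))
m=((g>205)).astype(np.uint8)*255;c=blob(m,333,232,360,258)
W=np.array([onz(T,*p[0].astype(float),.046)[:2] for p in c],np.float32);print('glass',cv2.minAreaRect(W*1000))
for n,p in(('vial',(304,467)),('pot',(466,496))):print(n,onz(T,*t(p),.046))
P,e=tri(S,s((346,410)),T,t((304,465)));print(P,e)
P,e=tri(S,s((522,516)),T,t((466,496)));print(P,e)
for u in(137,276):print('lamp',onz(T,u,170,.3))
for n,d,p in(('l',S,(176,160)),('r',S,(291,160))):print(ray(d,*p))
E
```

```text
rim [0.6032 0.1065 0.0743] 0.004187732112288258 [0.6005 0.1037] [0.6011 0.1091]
rim [0.5955 0.0503 0.0705] 0.00016550789183741635 [0.5881 0.0489] [0.5938 0.052 ]
rim [0.5365 0.0615 0.0786] 0.0018115746782751017 [0.5368 0.0607] [0.5359 0.0624]
rim [0.5446 0.1176 0.0825] 0.0021225626618964714 [0.5482 0.1176] [0.5446 0.118 ]
mean [0.57   0.084  0.0765] [np.float64(0.060197482754980734), np.float64(0.05686451715836111), np.float64(0.06059904132161223), np.float64(0.056826685648233656)]
dark T ((568.1295166015625, 84.15726470947266), (43.95927810668945, 44.3885498046875), 77.91429901123047)
dark S ((569.8648071289062, 83.05831146240234), (42.71443557739258, 41.06781768798828), 77.69454956054688)
yaw x,y -10.704557874391037 -8.076914099475673
screws [[0.6173 0.1127]
 [0.6026 0.0408]
 [0.5196 0.0586]
 [0.5341 0.1287]] [0.5684 0.0852]
-10.881698616808492
-12.059907322813121
78.30225609984701
78.49574576810001
cap [0.4276 0.2029 0.0899] 0.0037605405332478106
((345.80767822265625, 243.61538696289062), 4.8231635093688965) [0.427  0.2049 0.09  ]
glass ((427.2143859863281, 202.8823699951172), (33.68264389038086, 33.85587692260742), 56.14247131347656)
vial [0.4411 0.1241 0.046 ]
pot [0.4281 0.0505 0.046 ]
[0.4429 0.1224 0.0444] 0.003366763553236464
[0.4286 0.0494 0.0454] 0.0020146492456835177
lamp [0.546  0.5793 0.3   ]
lamp [0.5462 0.3357 0.3   ]
(array([-0.1205, -0.0912,  0.8979]), array([ 0.5367,  0.5927, -0.6006]))
(array([-0.1205, -0.0912,  0.8979]), array([ 0.665 ,  0.4028, -0.6289]))
```

Both views agree within 2–5 mm:

| Item | Position | Yaw | Height measured |
|---|---|---|---|
| Nest | (0.569, 0.0845) | about -11.7° | rim 0.0765 (text 0.079) |
| Bottle | (0.427, 0.203) | about 50° | cap top 0.090 |

I'll move up and swing in first.

>>> arm_command([
  [-292,-211,-197,0,0,-1.267,0],
  [-292,-211,-197,0,0,-1.267,0],
  [-292,-211,-197,0,0,-1.267,0],
  [-292,-211,-197,0,0,-1.267,0],
  [-292,-211,-197,0,0,-1.267,0],
  [-292,-211,-197,0,0,-1.267,0],
  [-292,-211,-197,0,0,-1.267,0],
  [-292,-211,-197,0,0,-1.267,0],
  [-292,-211,-197,0,0,-1.267,0],
  [-292,-211,-197,0,0,-1.267,0],
  [-292,-211,-197,0,0,-1.267,0],
], grip_force=30)

```text
clock: 1.2
ee_pos: [0.3298, -0.351, 0.4]
ee_rot: [180.0, 0.0, -0.2]
wrist_force: [-0.9, -0.2, -0.4]
grip_width: 0.0852
```

>>> arm_command([
  [115,-351,0,0,0,0,0],
  [115,-351,0,0,0,0,0],
  [115,-351,0,0,0,0,0],
  [115,-351,0,0,0,0,0],
  [115,-351,0,0,0,0,0],
  [115,-351,0,0,0,0,0],
  [115,-351,0,0,0,0,0],
  [115,-351,0,0,0,0,0],
  [97,-534,90,0,0,0,0],
  [97,-544,110,0,0,0,0],
  [97,-554,170,0,0,0,0],
  [97,-554,220,0,0,0,0],
])

```text
clock: 2.4
ee_pos: [0.4333, 0.149, 0.2723]
ee_rot: [-179.9, -0.0, -0.2]
wrist_force: [0.7, -0.4, -0.1]
grip_width: 0.0854
```

>>> arm_command([
  [0,0,0,0,0,0,0],
  [0,0,0,0,0,0,0],
])

```text
clock: 2.6
ee_pos: [0.4326, 0.1471, 0.2725]
ee_rot: [180.0, 0.2, -0.1]
wrist_force: [0.7, -0.7, 0.9]
grip_width: 0.0855
```

```bash
python3 - <<'E'
from h import *
s=arm.read_state();print(s['ee_pos'],s['ee_rot'],s['joint_positions'])
a=shot('scene');b=shot('top')
a=cv2.resize(a['frame'][130:330,230:430],None,fx=2,fy=2);b=cv2.resize(b['frame'][130:330,290:490],None,fx=2,fy=2)
cv2.imwrite('pics/c.png',np.hstack([a,b]))
E
```

```text
[0.432566   0.14709285 0.2725153 ] [ 1.79985705e+02  2.23989450e-01 -1.07339070e-01] [ 12.487195    15.74450929 -47.21112886 118.37434785  14.51544112
  51.88816262 -42.85577256]
```

View pics/c.png

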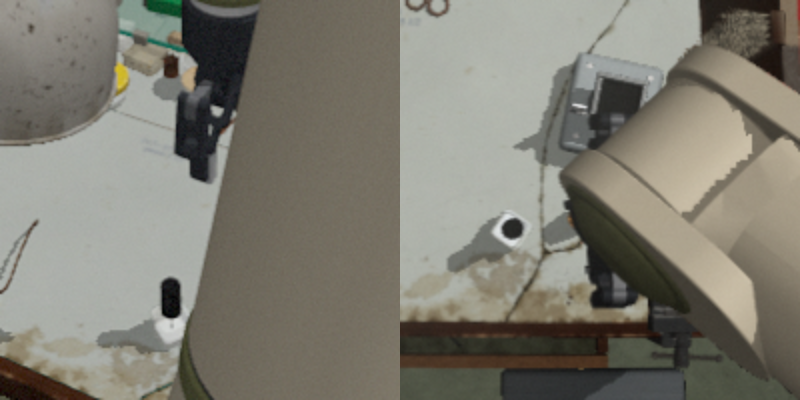

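The open jaws hang right of the bottle, and the bottle is untouched (left panel 170,290; right panel 512,229). Now I'll move above it.

>>> arm_command([
  [-5,-40,0,0,0,0,0],
  [-5,-57,0,0,0,0,0],
  [-5,-57,50,0,0,0,0],
  [-5,-57,100,0,0,0,0],
  [-5,-57,110,0,0,0,0],
  [-5,-57,110,0,0,0,0],
])

```text
clock: 3.3
ee_pos: [0.4281, 0.2039, 0.1639]
ee_rot: [179.9, 0.1, -0.2]
wrist_force: [-0.1, 0.5, 1.0]
grip_width: 0.0851
```

>>> arm_command([
  [0,0,40,0,0,0,0],
  [0,0,75,0,0,0,0],
  [0,0,100,0,0,0,0],
  [0,0,109,0,0,0,0],
  [0,0,109,0,0,0,0.3],
  [0,0,109,0,0,0,0.5],
  [0,0,109,0,0,0,0.65],
  [0,0,109,0,0,0,0.8],
  [0,0,109,0,0,0,1],
  [0,0,109,0,0,0,1],
  [0,0,109,0,0,0,1],
  [0,0,109,0,0,0,1],
], grip_force=50)

```text
clock: 4.5
ee_pos: [0.4282, 0.2052, 0.0559]
ee_rot: [-180.0, -0.1, -0.1]
wrist_force: [-1.0, -1.2, 10.9]
grip_width: 0.0199
```

>>> arm_command([
  [0,0,0,0,0,0,1],
  [0,0,0,0,0,0,1],
  [0,0,0,0,0,0,1],
])

```text
clock: 4.8
ee_pos: [0.4282, 0.2052, 0.0559]
ee_rot: [-180.0, -0.1, -0.1]
wrist_force: [-1.3, -1.3, 11.5]
grip_width: 0.02
```

```bash
python3 - <<'E'
from h import *
import pickle
s=arm.read_state();print(s['ee_pos'],s['ee_rot'],s['grip_width'],s['wrist_force'])
D={'scene':shot('scene'),'top':shot('top')};pickle.dump(D,open('D1.pkl','wb'))
for n in D: print(n,proj(D[n],s['ee_pos']))
a=cv2.resize(D['scene']['frame'][225:325,255:385],None,fx=4,fy=4);b=cv2.resize(D['top']['frame'][205:305,300:390],None,fx=4,fy=4)
cv2.imwrite('pics/d.png',np.hstack([a,b])[:, :800])
E
```

```text
[0.42820421 0.20523049 0.05586659] [-1.79970571e+02 -9.85746383e-02 -5.31554227e-02] 0.01999690533775079 [-1.34500356 -1.28201153 11.46314615]
scene [313.67888632 281.19940245]
top [344.81550259 243.49571096]
```

View pics/d.png

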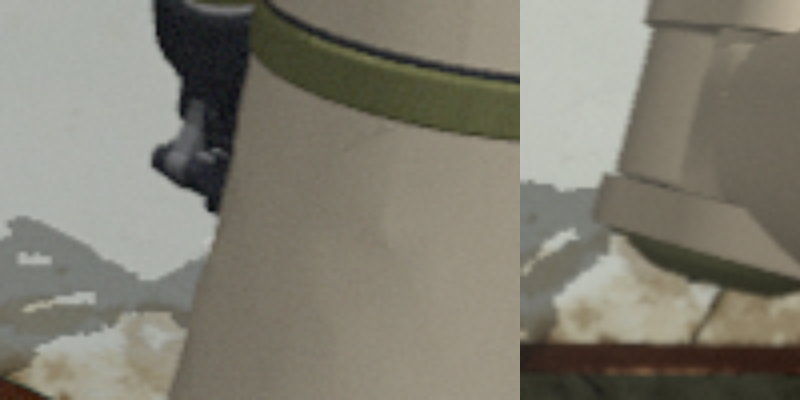

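The arm hides the bottle in both crops; only the wrist shows, at left-panel (205,150). The 20 mm opening fits the 23 mm cap with soft pads. I'll lift and see.

>>> arm_command([
  [0,0,-3,0,0,0,1],
  [0,0,-8,0,0,0,1],
  [0,0,-20,0,0,0,1],
  [0,0,-35,0,0,0,1],
  [0,0,-55,0,0,0,1],
  [0,0,-75,0,0,0,1],
  [0,0,-95,0,0,0,1],
  [0,0,-110,0,0,0,1],
  [0,0,-120,0,0,0,1],
  [0,0,-120,0,0,0,1],
  [0,0,-120,0,0,0,1],
])

```text
clock: 6.0
ee_pos: [0.4276, 0.2045, 0.1745]
ee_rot: [180.0, 0.0, -0.1]
wrist_force: [-0.1, -0.3, -1.5]
grip_width: 0.0197
```

```bash
python3 - <<'E'
from h import *
s=arm.read_state();print(s['ee_pos'],s['grip_width'],s['wrist_force'],s['joint_positions'])
D={'scene':shot('scene'),'top':shot('top')}
for n in D: print(n,proj(D[n],s['ee_pos']),proj(D[n],s['ee_pos']-[0,0,.054]))
a=cv2.resize(D['scene']['frame'][195:325,255:385],None,fx=3,fy=3);b=cv2.resize(D['top']['frame'][185:315,300:430],None,fx=3,fy=3)
cv2.imwrite('pics/e.png',np.hstack([a,b]))
E
```

```text
[0.4276097  0.20452062 0.17451998] 0.019701220356094583 [-0.08861238 -0.28511921 -1.49118178] [ -0.47410485  24.62777823 -42.87721342 123.65149948  25.76508794
  40.73537308 -60.80877972]
scene [312.61174945 245.48897082] [313.20024472 262.63863384]
top [348.35443709 242.13322083] [346.78546456 242.92751429]
```

View pics/e.png

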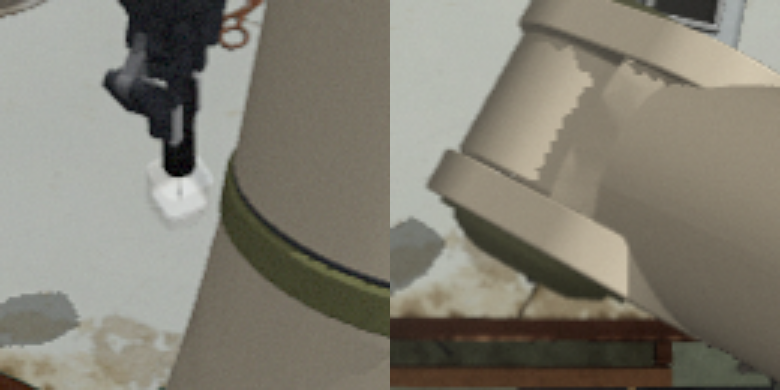

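The bottle lifted upright in the grip. The glass sits at left-panel (178,190), and its foot is where a TCP-to-foot offset of about 55 mm puts it. I'll refine the bottle yaw from the stored picture before turning it.

```bash
python3 - <<'E'
from h import *
import pickle
D=pickle.load(open('D0.pkl','rb'))
for n,(x0,y0,x1,y1),z in(('top',(331,230,362,258),.047),('scene',(302,265,330,306),.047)):
  d=D[n];f=d['frame'][y0:y1,x0:x1]
  g=cv2.resize(cv2.cvtColor(f,cv2.COLOR_BGR2GRAY),None,fx=4,fy=4,interpolation=cv2.INTER_CUBIC)
  for th in(198,203,208,213,218):
    m=(g>th).astype(np.uint8);c,_=cv2.findContours(m,cv2.RETR_EXTERNAL,cv2.CHAIN_APPROX_NONE)
    c=max(c,key=cv2.contourArea);h=cv2.convexHull(c)
    W=np.array([onz(d,x0+(p[0][0]-1.5)/4,y0+(p[0][1]-1.5)/4,z)[:2] for p in h],np.float32)*1000
    r=cv2.minAreaRect(W);print(n,th,np.round(r[0]),np.round(r[1],1),round(r[2],1))
  if n=='top': v=cv2.resize(g,None,fx=3.2,fy=3.2)
  else: w=cv2.resize(g,None,fx=3,fy=3)
k=max(v.shape[0],w.shape[0]);P=lambda i:np.pad(i,((0,k-i.shape[0]),(0,0)))
cv2.imwrite('pics/f.png',np.hstack([P(v),P(w)]));print(v.shape,w.shape)
E
```

```text
top 198 [427. 203.] [36.1 36. ] 58.1
top 203 [427. 203.] [35.2 34.9] 56.8
top 208 [427. 203.] [33.8 34.2] 55.2
top 213 [428. 204.] [30.2 33.6] 54.2
top 218 [426. 205.] [29.5 29. ] 53.4
scene 198 [411. 193.] [18.  23.7] 58.2
scene 203 [406. 197.] [16.5 10.3] 39.6
scene 208 [414. 188.] [12.3  4.8] 26.3
scene 213 [419. 190.] [1.9 3.8] 39.4
scene 218 [419. 191.] [1.3 2.7] 25.8
(358, 397) (492, 336)
```

View pics/f.png

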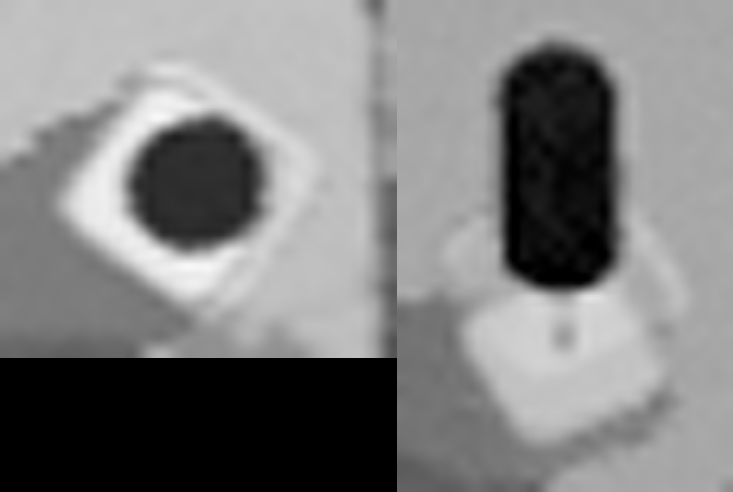

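The enlargement shows the glass as a diamond (left panel corners near 62,205; 155,65; 320,165; 195,305). The fitted rectangles and the scene's front foot edge agree on yaw of about 57°. To reach 78.3° I turn it by +21°, then carry it over the nest.

>>> arm_command([
  [10,8,0,0,0,-0.03,1],
  [28,24,0,0,0,-0.08,1],
  [48,41,0,0,0,-0.13,1],
  [68,58,0,0,0,-0.19,1],
  [88,75,0,0,0,-0.25,1],
  [108,92,0,0,0,-0.3,1],
  [124,106,0,0,0,-0.34,1],
  [135,115,0,0,0,-0.36,1],
  [141,120,0,0,0,-0.37,1],
  [141,120,0,0,0,-0.37,1],
  [141,120,0,0,0,-0.37,1],
  [141,120,0,0,0,-0.37,1],
])

```text
clock: 7.3
ee_pos: [0.5678, 0.0856, 0.1748]
ee_rot: [-180.0, 0.0, 21.2]
wrist_force: [0.1, -0.2, -2.1]
grip_width: 0.0196
```

```bash
python3 - <<'E'
from h import *
import pickle
s=arm.read_state();print(s['ee_pos'],s['ee_rot'],s['grip_width'],s['wrist_force'],s['joint_positions'])
D={'scene':shot('scene'),'top':shot('top')};pickle.dump(D,open('D2.pkl','wb'))
for n in D: print(n,proj(D[n],s['ee_pos']),proj(D[n],s['ee_pos']-[0,0,.056]))
a=cv2.resize(D['scene']['frame'][180:280,330:430],None,fx=5,fy=5,interpolation=cv2.INTER_CUBIC);b=cv2.resize(D['top']['frame'][120:260,340:440],None,fx=3,fy=3)[:500]
b=np.pad(b,((0,500-b.shape[0]),(0,0),(0,0)))
cv2.imwrite('pics/g.png',np.hstack([a,b]))
E
```

```text
[0.56784207 0.0856331  0.17477346] [-1.79989583e+02  1.84040591e-02  2.12135703e+01] 0.01959677371919045 [ 0.10917385 -0.23438187 -2.09258597] [ 17.48870254  32.74827889 -46.85935582 111.4008001   31.32066677
  49.37378055 -24.82712574]
scene [393.68093106 218.0768991 ] [391.22370431 235.99501896]
top [407.21863355 172.21778624] [402.16036322 177.17115602]
```

View pics/g.png

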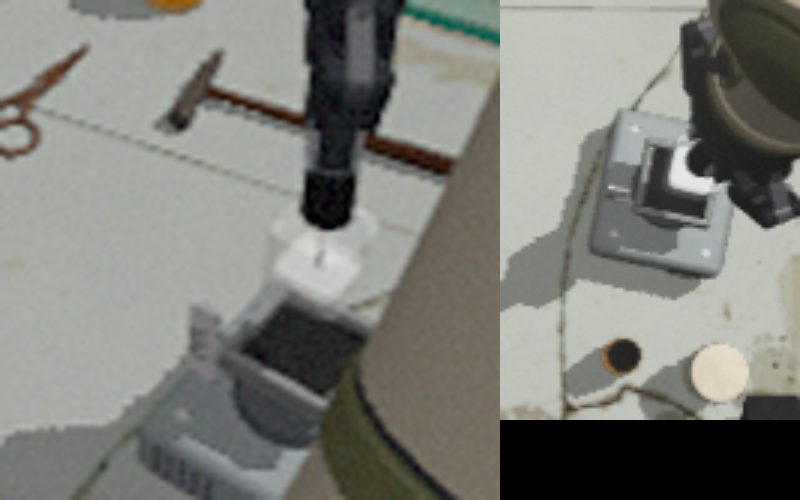

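The bottle hangs above the nest, roughly parallel to it (left panel glass 320,260; right panel 690,170). The yaw needs a closer check before lowering.

```bash
python3 - <<'E'
from h import *
import pickle
D=pickle.load(open('D2.pkl','rb'))
a=D['scene']['frame'][216:246,378:410];b=D['top']['frame'][160:194,380:415]
R=lambda i,k:cv2.resize(i,None,fx=k,fy=k,interpolation=cv2.INTER_CUBIC)
a=R(a,12);b=R(b,12);k=max(a.shape[0],b.shape[0])
P=lambda i:np.pad(i,((0,k-i.shape[0]),(0,0),(0,0)))
v=np.hstack([P(a),P(b)]);v=np.clip((v.astype(float)-100)*1.6,0,255).astype(np.uint8);print(v.shape,a.shape)
cv2.imwrite('pics/k.png',v)
# expected corners for yaw candidates at foot, in picture px
d=D['scene'];c=np.array([.5678,.0856,.1188])
for yaw in(68,78,88):
  q=[]
  for s in range(4):
    t=np.radians(yaw+45+90*s);p=proj(d,c+.0255*np.array([np.cos(t),np.sin(t),0]));q.append(((p-[378,216])*12+6).round())
  print(yaw,np.array(q).tolist())
d=D['top']
for yaw in(68,78,88):
  q=[]
  for s in range(4):
    t=np.radians(yaw+45+90*s);p=proj(d,c+.0255*np.array([np.cos(t),np.sin(t),0]));q.append(((p-[380,160])*12+6+[384,0]).round())
  print(yaw,np.array(q).tolist())
E
```

```text
(408, 804, 3) (360, 384, 3)
68 [[23.0, 241.0], [172.0, 353.0], [307.0, 251.0], [158.0, 143.0]]
78 [[26.0, 260.0], [197.0, 352.0], [303.0, 232.0], [134.0, 143.0]]
88 [[33.0, 278.0], [221.0, 348.0], [295.0, 215.0], [111.0, 147.0]]
68 [[526.0, 267.0], [714.0, 343.0], [786.0, 158.0], [598.0, 82.0]]
78 [[538.0, 289.0], [736.0, 331.0], [773.0, 136.0], [576.0, 94.0]]
88 [[554.0, 308.0], [755.0, 316.0], [758.0, 117.0], [557.0, 109.0]]
```

View pics/k.png

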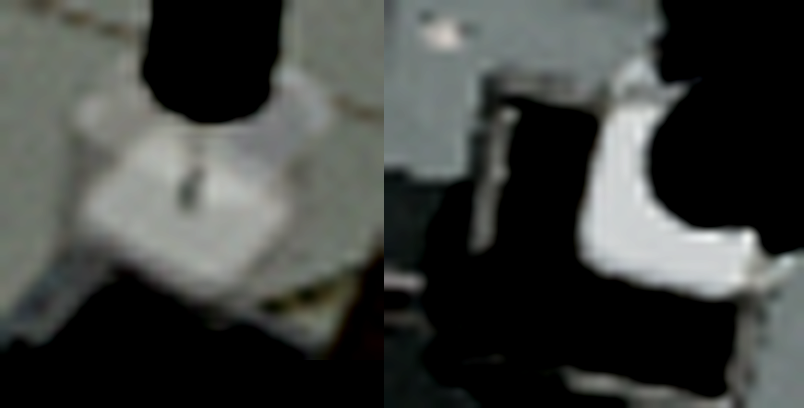

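The glass edges run within about 3° of the nest's (right panel: front edge 585,262 to 730,297, nest front edge 570,378 to 730,405). The centre agrees with the nest within about 2 mm. I'll lower gently and watch the force: contact at TCP z of about 0.128 means seated, about 0.135 means it sits on the rim.

>>> arm_command([
  [0,0,6,0,0,0,1],
  [0,0,14,0,0,0,1],
  [0,0,22,0,0,0,1],
  [0,0,28,0,0,0,1],
  [0,0,33,0,0,0,1],
  [0,0,37,0,0,0,1],
  [0,0,40,0,0,0,1],
  [0,0,42,0,0,0,1],
  [0,0,42,0,0,0,1],
])

```text
clock: 8.3
ee_pos: [0.5685, 0.0847, 0.1326]
ee_rot: [-180.0, 0.0, 21.1]
wrist_force: [0.3, -0.1, -1.0]
grip_width: 0.0197
```

>>> arm_command([
  [0,0,2,0,0,0,1],
  [0,0,2,0,0,0,1],
])

```text
clock: 8.5
ee_pos: [0.5686, 0.0847, 0.1307]
ee_rot: [180.0, 0.0, 21.1]
wrist_force: [-0.2, 0.5, 0.1]
grip_width: 0.0201
```

>>> arm_command([
  [0,0,2,0,0,0,1],
  [0,0,2,0,0,0,1],
])

```text
clock: 8.7
ee_pos: [0.5685, 0.0847, 0.1286]
ee_rot: [180.0, 0.0, 21.1]
wrist_force: [-0.0, -1.1, -0.6]
grip_width: 0.0196
```

>>> arm_command([
  [0,0,2,0,0,0,1],
  [0,0,2,0,0,0,1],
])

```text
clock: 8.9
ee_pos: [0.5687, 0.0848, 0.1268]
ee_rot: [180.0, -0.0, 21.1]
wrist_force: [-0.5, 0.0, 1.9]
grip_width: 0.0198
```

There was no force at 0.135 and first contact came near 0.127–0.128, so the bottle is inside the rim and on the floor. Now I'll press.

>>> arm_command([
  [0,0,2,0,0,0,1],
  [0,0,4,0,0,0,1],
  [0,0,6,0,0,0,1],
  [0,0,8,0,0,0,1],
  [0,0,8,0,0,0,1],
])

```text
clock: 9.4
ee_pos: [0.5687, 0.0848, 0.1187]
ee_rot: [-180.0, -0.0, 21.1]
wrist_force: [-0.7, -0.6, 5.8]
grip_width: 0.0198
```

>>> arm_command([
  [0,0,2,0,0,0,1],
  [0,0,4,0,0,0,1],
  [0,0,6,0,0,0,1],
  [0,0,6,0,0,0,1],
])

```text
clock: 9.8
ee_pos: [0.5687, 0.0848, 0.1129]
ee_rot: [180.0, -0.0, 21.1]
wrist_force: [-2.4, -1.9, 7.1]
grip_width: 0.0199
```

>>> arm_command([
  [0,0,1.5,0,0,0,1],
  [0,0,1.5,0,0,0,1],
])

```text
clock: 10.0
ee_pos: [0.5689, 0.0849, 0.1119]
ee_rot: [180.0, -0.0, 21.1]
wrist_force: [-2.9, -1.8, 11.8]
grip_width: 0.0196
```

>>> arm_command([
  [0,0,1,0,0,0,1],
  [0,0,1,0,0,0,1],
])

```text
clock: 10.2
ee_pos: [0.5692, 0.085, 0.1118]
ee_rot: [179.9, -0.1, 21.1]
wrist_force: [-3.4, -2.3, 20.8]
grip_width: 0.0198
```

The force jumped to 21 N and TCP z stalled at 0.1118. That is the hard stop, 16 mm below contact. I'll hold for a second, then ease up 8 mm from the stop (commanded pose is about 1 mm lower, so +9).

>>> arm_command([
  [0,0,0,0,0,0,1],
  [0,0,0,0,0,0,1],
  [0,0,0,0,0,0,1],
  [0,0,0,0,0,0,1],
  [0,0,0,0,0,0,1],
  [0,0,0,0,0,0,1],
  [0,0,0,0,0,0,1],
  [0,0,0,0,0,0,1],
  [0,0,0,0,0,0,1],
  [0,0,0,0,0,0,1],
])

```text
clock: 11.2
ee_pos: [0.5692, 0.0849, 0.1118]
ee_rot: [179.9, -0.1, 21.1]
wrist_force: [-4.1, -2.7, 20.3]
grip_width: 0.0197
```

>>> arm_command([
  [0,0,-1,0,0,0,1],
  [0,0,-2,0,0,0,1],
  [0,0,-3,0,0,0,1],
  [0,0,-4,0,0,0,1],
  [0,0,-5,0,0,0,1],
  [0,0,-6,0,0,0,1],
  [0,0,-7,0,0,0,1],
  [0,0,-8,0,0,0,1],
  [0,0,-9,0,0,0,1],
  [0,0,-9,0,0,0,1],
  [0,0,-9,0,0,0,1],
])

```text
clock: 12.3
ee_pos: [0.5687, 0.0848, 0.1194]
ee_rot: [180.0, -0.0, 21.1]
wrist_force: [-1.3, -0.2, 4.0]
grip_width: 0.0196
```

```bash
python3 - <<'E'
from h import *
s=arm.read_state();print(s['ee_pos'],s['grip_width'],s['wrist_force'])
D={'scene':shot('scene'),'top':shot('top')}
a=cv2.resize(D['scene']['frame'][200:280,350:430],None,fx=5,fy=5,interpolation=cv2.INTER_CUBIC);b=cv2.resize(D['top']['frame'][145:225,360:440],None,fx=5,fy=5,interpolation=cv2.INTER_CUBIC)
cv2.imwrite('pics/m.png',np.hstack([a,b]))
E
```

```text
[0.5687183  0.08479908 0.1194148 ] 0.019643218450990353 [-1.3254521  -0.23840685  3.97226479]
```

View pics/m.png

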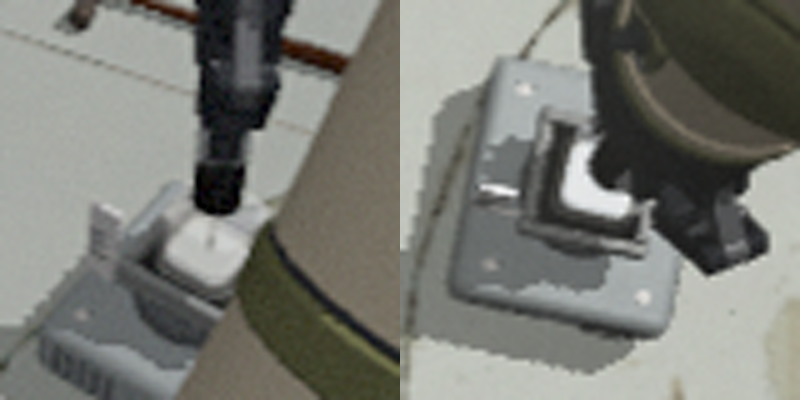

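The bottle stands square and upright in the nest, with a gap on all visible sides (right panel glass 595,180). The nest is partly down and the fingers are well clear of it. I'll settle for a moment, then hand in.

>>> arm_command([
  [0,0,0,0,0,0,1],
  [0,0,0,0,0,0,1],
  [0,0,0,0,0,0,1],
  [0,0,0,0,0,0,1],
  [0,0,0,0,0,0,1],
])

```text
clock: 12.9
ee_pos: [0.5686, 0.0847, 0.1193]
ee_rot: [-180.0, -0.0, 21.1]
wrist_force: [-0.2, -0.1, 5.4]
grip_width: 0.0201
```

```bash
python3 - <<'E'
from h import *
s=arm.read_state();print(s['clock'],s['ee_pos'],s['grip_width'],s['wrist_force'],abs(s['qvel']).max())
arm.job_done()
E
```

```text
12.9 [0.56860383 0.08473588 0.11928907] 0.020087116771860966 [-0.20572916 -0.08161621  5.38981172] 0.1619351357310533
the job is handed in; nothing more can be done
```

I gripped the bottle by its cap, turned it about 21° to match the nest and seated it. I pushed it to the hard stop for about 1.2 s, then eased it up to about half travel. The job was handed in at 12.9 s with the bottle still held and pressed there.

**Last checks:**
- **Full press:** TCP z stalled at 0.1118 and the force rose to about 21 N. That is about 16 mm below first contact.
- **Half travel:** the TCP ended 7.5 mm above the stop, so the nest is pressed about 8 mm. I inferred this from arm height and force; I did not read the pointer on the scale.
- **Hold:** the push is 5.4 N, the arm is still and the tool points straight down. The final picture shows the bottle upright inside the nest walls.
- **Vial and pot:** both stood in their places in the view just before lowering. I did not check them again after that.

**What disagreed:**
- The gripper reads 20 mm on the 23 mm cap. I took this as soft pads, and the hold did not slip.
- The early triangulated rim corners scattered by 4–8 mm in height around the stated 79 mm, with a mean of 76.5 mm.

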